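Check an engineer's square in the datum corner

ROBOT

A 6-joint arm with a two-finger parallel gripper is mounted at the origin on the work surface. World frame = base frame: x ahead of the robot, y to its left, z up, the work surface at z = 0. Lengths are in m, angles in rad, forces in N, time in s.
With the tool pointing down it reaches from about 0.3 to 0.875 m from the base axis. Payload 6.4 kg.
Tool frame: the origin (TCP) lies midway between the tips of the shut fingers; the grasp point (between the pads) lies 19 mm behind it (ctrl.hold_point_z is the distance from the TCP to the grasp point, in m); z points along the fingers, y is the line along which they close (so a half turn about z gives the same grasp; the last joint's range is limited). The gripper opens to 85 mm and grips with 20 to 120 N. Pads are 22 mm wide; open, the fingers measure 114 mm over their backs; the gripper's body (76 mm by 85 mm) begins 54 mm behind the grasp point. The pads swing forward as they close: fully open they stand 13 mm farther back than shut.
Start: joints at [-1.463, 0.181, 1.607, -0, 1.354, -0.206], TCP at [0.178, -0.547, 0.231] pointing down, gripper open.
Joint ranges: [-2.99, 2.99], [-0.89, 2.07], [0.3, 2.58], [-1.14, 4.28], [0, 2.63], [-3.12, 3.12]. Speed limits (rad/s): [2.57, 2.57, 3.01, 3.14, 3.14, 3.14].

INTERFACE

Orientations are given as a unit quaternion [w, x, y, z].
In Python, from bench import ctrl gives the robot as it stands.
- The arm moves only by the tool carry_out, never from a script. Its argument "plan" is text: rows parted by semicolons, each of 6 numbers parted by spaces: the shift along the tool's x, y, z as a fraction of full scale, then the turn, a rotation vector about the tool's x, y, z as a fraction of full scale. A call has exactly 8 rows; each row shifts and turns the commanded pose from where the row before left it, along the tool's axes as they then stand; what a row does not reach is not made up. Full scale, the value 1, is 40 mm for a shift and 0.1 rad for a turn. A row lasts 1/12 s, in which the tool goes at most 41.7 mm and 7.16 degrees, less where a joint would pass 70% of its speed; a pose out of reach is approached as far as the arm can. A call with a number of a shift or a turn outside -1 to 1 is refused whole. A call with a gripper value outside its range is refused whole. "claw" is the gripper's target within -1 to 1 (shut at 1, half-way at 0, fully open at -1), set as the call begins (left out, the last holds). The fingers move at their own pace and stop on an object; the grip force is fixed at half the most. Time passes only in rows, so rows that do not move let the fingers close, or fill a call up. It gives the time, the measured TCP pose, the force, the opening and the grip force at its end, in the units of the state.
- ctrl.get_obs(): the state, without advancing time (a new reading comes with each control period).
- ctrl.camera(name): name is "scene" or "top"; returns a dict with "pixels" (384x512x3 uint8, red, green, blue), "mtx" (3x3 intrinsics, pixels), "k1" (the pictures are not rectified: a ray, as slopes to the right and down, at radius r is drawn at 1 + k1 r^2 times it, then the intrinsics apply), "R" (3x3) and "t" (3): a world point X has camera coordinates R X + t. Camera axes: x right, y down, z forward; pixel columns grow to the right and rows downward; lengths in m; the calibration is good to about 2 mm. A picture is of the moment at which its call begins. There is no depth.
- ctrl.hand_in(): hands the job in; it is judged then, once.
The state is a dict: "time_s": time; "q": joint angles; "dq": joint speeds; "joint_efforts": joint torques, N m; "eef_pos": TCP position; "eef_rot": TCP orientation; "wrist_force": force on the tool from outside, world axes, zero at the start; "torque": the same for the moment, N m; "opening": opening from 0.0 (shut) to 1.0 (fully open); "grasp_force": force on a finger pad.
Only numpy, scipy, OpenCV 4.12 (cv2) and the standard library are available. Lean on these libraries where they do the work, as an engineer would, in place of code of your own. Each camera call takes 0.05 s, during which the arm holds its last target. There are 200 camera calls.

TASK

Slide the vise's jaw fully open by its orange handle, leave it open, and lift the finished blue square out. Take it to the inspection stage, set it down flat on the plate with its outer corner in the corner of the two brass fences, and press it home so that both outer faces bear firmly and flush on the fences. Finish while still gripping it and pressing it square into the corner (do not let go), and leave the chips, the brass pin, the brush and the jar where they are.

Things in the scene. Friction and masses are not known exactly. Their poses are not given: they have to be found in the camera images.
- square: Engineer's square, an L, loose, 0.24 to 0.36 kg. Origin: outer corner (heel) of the L at its underside, z up. Blue stock: x -90 to 0, y -14 to 0, z 0 to 60 mm. Steel blade: x -10 to 0, y -80 to -14, z 0 to 22 mm. Outer faces: x = 0 (blade and stock end) and y = 0 (stock). Starts upright on the vise bed, axes as the vise's, blade between the jaws.
- square_grip (a point): Centre of the square's blue stock, 30 mm over its underside (-45, -7, 30 mm in the square's frame; axes as the square's; mass centre within 15 mm of it horizontally). Grip the stock across its 14 mm (along y) in its upper half: the fences stand 18 mm over the underside, and the vise jaws, 18 (fixed) and 30 mm (moving), stand beside the blade only.
- vise: Dark steel vise, fixed to the table. Origin: centre of its underside. Bed 250 (x) by 130 (y) by 25 mm high. Fixed jaw on it: x -22 to 0, y -38 to 26 mm, up to 43 mm above the table. The moving jaw lies on the +x side of the blade and opens towards +x of the vise.
- jaw (a joint): Opening of the vise's grey moving jaw in m: 0 to 0.002 at the start (closed), 0.045 fully open. Slides to +x of the vise with about 4 N of friction and stays where left. 60 mm long, 64 mm wide, top 55 mm above the table; its lip overhangs the blade by 6 mm, so the square cannot be lifted until the jaw is open.
- jaw_handle (a point): Centre of the orange upright handle on the moving jaw: a tab 12 mm (along x) by 50 mm (along y) by 46 mm high, this point at its middle, its foot on the jaw top 23 mm below; axes as the vise's, the jaw opens along +x.
- corner (a point): Inside corner of the two fences at the surface of the stage plate, where the square's origin must come; z up. The fence faces are the planes x = 0 and y = 0 here, the square's place is on their -x, -y side. The square, fully home, has the same axes as this.
- fence_x: Polished, slippery brass fence (friction about 0.2) fixed on the stage, 15 mm thick, 18 mm high; its face looks to -x of the corner's axes and runs y -91 to -6 mm. It takes the blade's outer face. Origin as corner.
- fence_y: Polished, slippery brass fence (friction about 0.2) fixed on the stage, 15 mm thick, 18 mm high; its face looks to -y of the corner's axes and runs x -91 to -6 mm. It takes the stock's outer face. Origin as corner.
- stage: Pale blue, polished, slippery inspection plate fixed to the table, 220 (x) by 200 (y) by 10 mm high. Origin: centre of its underside. The fences' corner is at 40, 40 mm, on its top.
- chips: Bystander: stack of white ceramic chips, 48 by 34 mm, 12 mm high, loose on the stage plate about 115 mm in -x and 105 mm in -y from the corner. Origin at its underside.
- pin: Bystander: brass gauge pin, 16 mm across, 30 mm high, standing loose on the vise bed about 95 mm in -x and 40 mm in -y from the vise's centre. Origin at its underside.
- brush: Bystander: small brush lying on the table to the robot's right.
- jar: Bystander: small amber jar, 52 mm across, 70 mm high, standing on the table to the robot's left.
Mind the look-alikes: they are no part of the job. Of the things that look like the square, the largest one is meant.

How it is judged:
By the outcome, as a careful person would: the job done as asked, in the order asked, and still so for the second after the job is handed in, while the arm keeps its last pose, push and grip.
It also fails if it takes over 64 s, if anything falls off the work surface, if the arm or the gripper's body presses on something with over 40 N, if the wrist force passes 120 N, or if a joint passes its speed limit or range.

## Working session

There is one attempt and no reset: what is moved stays moved. The work goes in short steps, Python scripts to look and compute and a tool call to move; the robot and the scene stay as the last step left them, time stands still between calls to the robot, and variables do not carry over. Pictures are saved under pics/ and viewed, at most 10 in all, crops included, and the job is handed in when it is done.

Besides the shell and the picture viewer there is one more tool, called after "Call:" by a JSON object that holds its "api" and its "payload". carry_out: Moves the arm, as the interface text tells. Shift numbers are shares of 40 mm and turn numbers shares of 0.1 rad, none past 1 either way. Its arguments: {"type":"object","properties":{"plan":{"type":"string"},"claw":{"type":"number"}},"required":["plan"]}

```bash
mkdir -p pics; python3 - <<'E'
from bench import ctrl
import cv2,numpy as np,pickle
d={}
for n in("scene","top"):
    c=ctrl.camera(n);d[n]=c;cv2.imwrite(f"pics/{n}0.png",cv2.resize(c["pixels"][:,:,::-1],(800,600),interpolation=cv2.INTER_CUBIC))
    print(n,c["mtx"].round(1).tolist(),c["k1"],(-c["R"].T@c["t"]).round(3),c["R"].round(2).tolist())
pickle.dump(d,open("c0.pkl","wb"))
o=ctrl.get_obs();print(o,ctrl.hold_point_z)
E
```

```text
scene [[472.3, 0.0, 262.1], [0.0, 472.3, 196.4], [0.0, 0.0, 1.0]] -0.1202300962785372 [ 1.46  -0.842  0.926] [[0.65, 0.76, -0.0], [0.42, -0.36, -0.83], [-0.63, 0.54, -0.56]]
top [[434.7, 0.0, 258.7], [0.0, 434.7, 192.2], [0.0, 0.0, 1.0]] 0.000545950577670643 [0.326 0.005 1.46 ] [[-0.01, -1.0, 0.02], [-0.99, 0.01, -0.12], [0.12, -0.02, -0.99]]
{'time_s': 0.1, 'q': array([-1.46328927e+00,  1.81492289e-01,  1.60787204e+00, -1.58317511e-05,
        1.35380314e+00, -2.06272178e-01]), 'dq': array([ 0.00179463, -0.00061313, -0.00339945, -0.00062437, -0.00190213,
        0.0012995 ]), 'joint_efforts': array([ 5.85152065e-05, -4.45880878e+01, -3.52237916e+01, -2.21320047e-04,
        4.14946597e-03,  1.52863851e-05]), 'eef_pos': array([ 0.17745115, -0.54642637,  0.23047726]), 'eef_rot': array([-7.86830755e-04,  9.87717474e-01,  1.56248426e-01,  3.11490029e-05]), 'wrist_force': array([ 0.03025773, -0.23005146, -0.08139916]), 'torque': array([-0.00511964, -0.01895017,  0.01720198]), 'grasp_force': 0.0, 'opening': 0.9984433402847377} 0.0187
```

View pics/scene0.png

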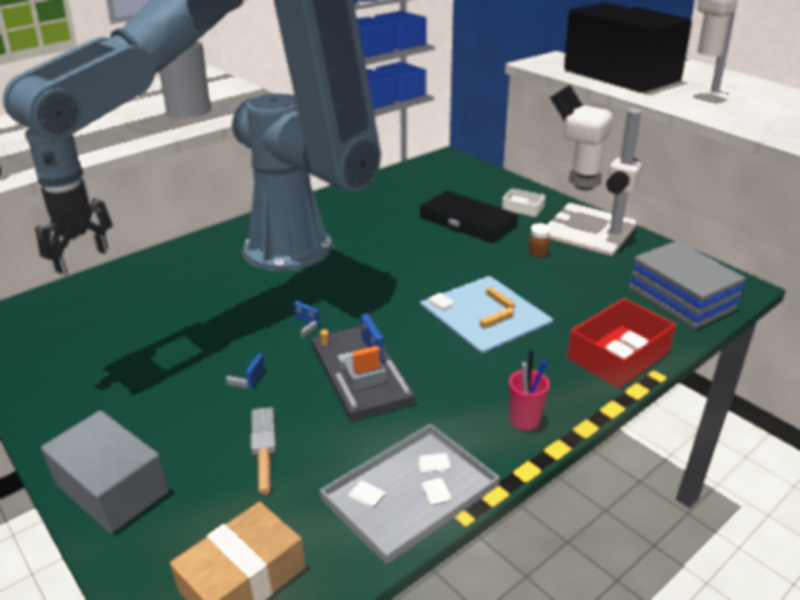

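View pics/top0.png

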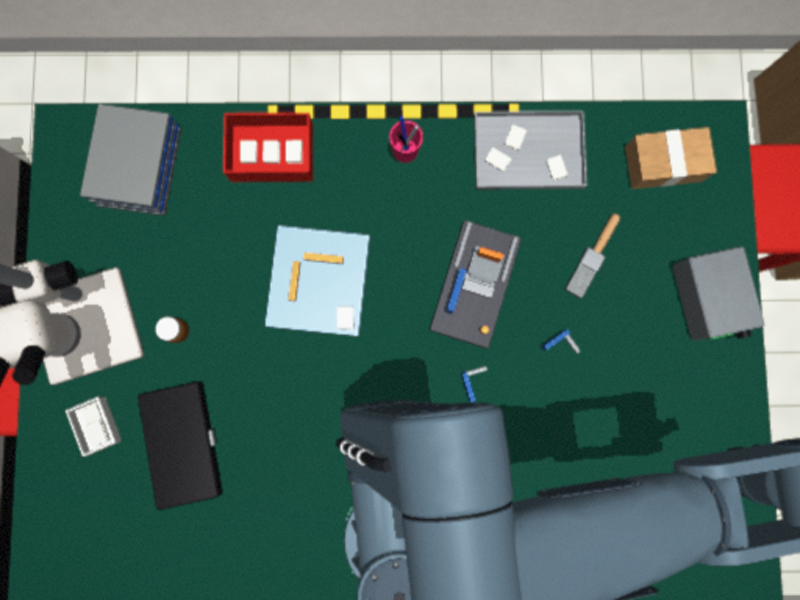

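The scene view shows the vise, with its orange handle at about (367,360), and the stage with its L of fences near (500,305). In the top view the vise centre is near (475,285), the blue stock near (457,290), the handle near (490,254), the fence corner near (296,257) and the chips near (346,318). The two smaller squares, at (470,383) and (560,340), are decoys.

```bash
cat > h.py <<'E'
import cv2,numpy as np
def toworld(c,px,z):
    px=np.asarray(px,float).reshape(-1,1,2)
    r=cv2.undistortPoints(px,c["mtx"],np.array([c["k1"],0,0,0.])).reshape(-1,2)
    d=np.c_[r,np.ones(len(r))]@c["R"]; o=-c["R"].T@c["t"]
    return o+d*((z-o[2])/d[:,2])[:,None]
def topx(c,X):
    return cv2.projectPoints(np.asarray(X,float).reshape(-1,3),cv2.Rodrigues(c["R"])[0],c["t"],c["mtx"],np.array([c["k1"],0,0,0.]))[0].reshape(-1,2)
def masks(c):
    hsv=cv2.cvtColor(c["pixels"],cv2.COLOR_RGB2HSV);h,s,v=[hsv[...,i] for i in range(3)]
    return dict(blue=(h>100)&(h<125)&(s>130)&(v>60),orange=(h<14)&(s>180)&(v>120),
      pale=(h>90)&(h<115)&(s>20)&(s<110)&(v>150),brass=(h>10)&(h<25)&(s>100)&(v>140),grey=(s<60))
def blobs(m,box,amin=15):
    x0,y0,x1,y1=box;k=np.zeros(m.shape,np.uint8);k[y0:y1,x0:x1]=m[y0:y1,x0:x1]
    cs,_=cv2.findContours(k,cv2.RETR_EXTERNAL,cv2.CHAIN_APPROX_NONE)
    return sorted([q for q in cs if cv2.contourArea(q)>amin],key=cv2.contourArea,reverse=True)
E
python3 - <<'E'
from h import *;import pickle
d=pickle.load(open("c0.pkl","rb"))
def rect(c,q,z):
    W=toworld(c,q.reshape(-1,2),z)[:,:2].astype(np.float32)*1000
    (m,s,a)=cv2.minAreaRect(W);return np.round(m,1),np.round(s,1),round(a,2)
c=d["top"];m=masks(c)
for n,box,z in(("pale",(160,135,245,220),.010),("brass",(160,135,245,220),.028),("blue",(270,150,350,215),.085),("orange",(290,150,340,180),.101),("grey",(270,135,340,225),.025)):
    for q in blobs(m[n],box)[:3]:print("top",n,cv2.boundingRect(q),rect(c,q,z))
c=d["scene"];m=masks(c)
for n,box,z in(("pale",(260,170,360,230),.010),("brass",(260,170,360,230),.028),("blue",(215,190,255,235),.085),("orange",(215,210,250,245),.101)):
    for q in blobs(m[n],box)[:3]:print("scene",n,cv2.boundingRect(q),rect(c,q,z))
a=d["top"]["pixels"][135:230,160:345,::-1];b=d["scene"]["pixels"][165:275,190:360,::-1]
a=cv2.resize(a,None,fx=3.2,fy=3.2,interpolation=cv2.INTER_CUBIC)[:300,:592]
b=cv2.resize(b,None,fx=2.7,fy=2.7,interpolation=cv2.INTER_CUBIC)
o=np.zeros((600,800,3),np.uint8);o[:a.shape[0],:a.shape[1]]=a;o[300:300+b.shape[0],:b.shape[1]]=b[:300]
cv2.imwrite("pics/crop.png",o)
E
```

```text
top pale (170, 144, 66, 71) (array([543.4, 166.2]), array([200. , 220.8]), 83.41)
top brass (185, 168, 7, 24) (array([539.1, 213.7]), array([13.2, 78.7]), 83.39)
top brass (195, 162, 24, 6) (array([588.1, 152.5]), array([78.3, 13.4]), 82.68)
top blue (286, 172, 12, 28) (array([ 507.8, -124.6]), array([15.5, 91. ]), 71.85)
top grey (275, 141, 58, 82) (array([ 530.8, -173.1]), array([129.8, 250.7]), 71.71)
scene pale (269, 177, 85, 48) (array([546.3, 167.4]), array([205.7, 226.2]), 83.31)
scene brass (308, 184, 21, 25) (array([573. , 178.4]), array([ 60.3, 150.7]), 38.17)
scene blue (230, 200, 15, 23) (array([ 521.3, -132.4]), array([ 36.4, 120.2]), 57.41)
scene orange (227, 222, 15, 16) (array([ 604.9, -209.4]), array([40.5, 68. ]), 52.73)
```

View pics/crop.png

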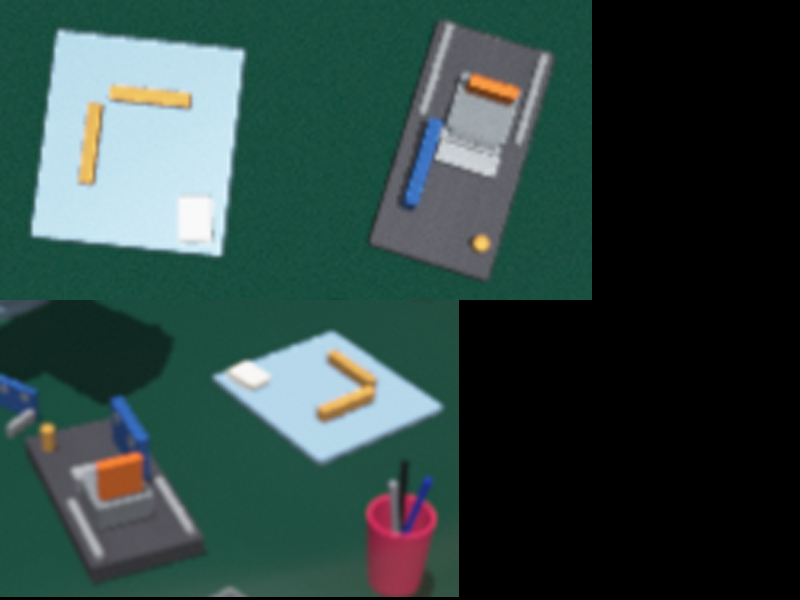

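The crop shows the stage and its brass L at the upper left. The vise has its orange tab at crop pixel (494,88) and the blue stock at (423,163). The fitted sizes match the given ones: stage 200×221 mm, bed 130×251 mm, stock 15×91 mm. Next I measure the handle and plan the approach.

```bash
cat >> h.py <<'E'
from scipy.spatial.transform import Rotation as Ro
def plan(obs,tgt,yaw,n):
    """n equal rows from measured pose to tgt (TCP, m), tool down with tool x at yaw deg"""
    q=obs["eef_rot"];R0=Ro.from_quat([*q[1:],q[0]])
    R1=Ro.from_euler("z",yaw,degrees=True)*Ro.from_euler("x",180,degrees=True)
    rv=(R0.inv()*R1).as_rotvec();dp=(np.array(tgt)-obs["eef_pos"])/n;R=R0
    print("turn deg",np.degrees(rv).round(1),"shift mm",(dp*n*1000).round(1))
    for i in range(n):
        a=np.r_[R.inv().apply(dp)/.04,rv/n/.1].round(2)+0.;print(*a.tolist(),sep=" ",end="; ");R=R*Ro.from_rotvec(rv/n)
        if i%8==7:print()
    print()
def pose():
    from bench import ctrl
    o=ctrl.get_obs();q=o["eef_rot"];R=Ro.from_quat([*q[1:],q[0]]).as_matrix()
    print("t",round(o["time_s"],2),"pos",(o["eef_pos"]*1000).round(1),"yaw",round(np.degrees(np.arctan2(R[1,0],R[0,0])),2),"tilt",R[:2,2].round(4),"F",o["wrist_force"].round(1),"T",o["torque"].round(2),"open",round(o["opening"],3),"grip",round(o["grasp_force"],1));return o
VY=-18.2;CY=-6.7
E
python3 - <<'E'
from h import *;import pickle
d=pickle.load(open("c0.pkl","rb"))
for n,box,z in(("top",(295,150,340,180),.101),("scene",(215,210,260,250),.078)):
    c=d[n];p=c["pixels"].astype(int);k=(p[...,0]-p[...,2]>90)&(p[...,0]-p[...,1]>50)
    for q in blobs(k,box,8)[:2]:
        W=toworld(c,q.reshape(-1,2),z)[:,:2].astype(np.float32)*1000
        M=cv2.moments(q);print(n,cv2.boundingRect(q),cv2.minAreaRect(W),toworld(c,[M["m10"]/M["m00"],M["m01"]/M["m00"]],z)*1000)
        print(topx(c,[[.590,-.193,.101],[.590,-.193,.078]]),M["m10"]/M["m00"],M["m01"]/M["m00"])
E
```

```text
top (307, 158, 15, 8) ((580.781005859375, -196.08847045898438), (47.19847869873047, 14.3643217086792), 70.7392578125) [[ 581.1194366  -195.70286628  101.        ]]
[[312.80587628 159.10476926]
 [311.81108034 160.47251795]] 313.72698412698406 161.84444444444443
scene (226, 222, 17, 17) ((582.4967651367188, -192.77828979492188), (47.52175521850586, 74.4713134765625), 52.83485794067383) [[ 580.56477489 -192.51264449   78.        ]]
[[235.42622286 224.67772129]
 [235.68191991 230.97903101]] 233.81714785651792 229.3989501312336
```

```bash
python3 -c "
from h import *
o=pose();plan(o,[.581,-.1955,.15],VY+90,16)"
```

```text
t 0.1 pos [ 177.5 -546.4  230.5] yaw 17.98 tilt [-0.0002  0.0016] F [ 0.  -0.2 -0.1] T [-0.01 -0.02  0.02] open 0.998 grip 0.0
turn deg [ -0.1  -0.1 -53.8] shift mm [403.5 350.9 -80.5]
0.77 -0.33 0.13 0.0 0.0 -0.59; 0.79 -0.28 0.13 0.0 0.0 -0.59; 0.8 -0.23 0.13 0.0 0.0 -0.59; 0.81 -0.19 0.13 0.0 0.0 -0.59; 0.82 -0.14 0.13 0.0 0.0 -0.59; 0.83 -0.09 0.13 0.0 0.0 -0.59; 0.83 -0.04 0.13 0.0 0.0 -0.59; 0.84 0.01 0.13 0.0 0.0 -0.59; 
0.83 0.06 0.13 0.0 0.0 -0.59; 0.83 0.11 0.13 0.0 0.0 -0.59; 0.82 0.15 0.13 0.0 0.0 -0.59; 0.81 0.2 0.13 0.0 0.0 -0.59; 0.8 0.25 0.13 0.0 0.0 -0.59; 0.78 0.3 0.13 0.0 0.0 -0.59; 0.76 0.34 0.13 0.0 0.0 -0.59; 0.74 0.38 0.13 0.0 0.0 -0.59;
```

Call:
{"api": "carry_out", "payload": {"plan": "0.77 -0.33 0.13 0 0 -0.59; 0.79 -0.28 0.13 0 0 -0.59; 0.8 -0.23 0.13 0 0 -0.59; 0.81 -0.19 0.13 0 0 -0.59; 0.82 -0.14 0.13 0 0 -0.59; 0.83 -0.09 0.13 0 0 -0.59; 0.83 -0.04 0.13 0 0 -0.59; 0.84 0.01 0.13 0 0 -0.59", "claw": -1}}

```text
time_s: 0.77
eef_pos: [0.3798, -0.37, 0.1891]
eef_rot: [-0.0, 0.923, 0.384, -0.0]
wrist_force: [0.7, -1.1, -0.3]
opening: 0.998
grasp_force: 0.0
```

Call:
{"api": "carry_out", "payload": {"plan": "0.83 0.06 0.13 0 0 -0.59; 0.83 0.11 0.13 0 0 -0.59; 0.82 0.15 0.13 0 0 -0.59; 0.81 0.2 0.13 0 0 -0.59; 0.8 0.25 0.13 0 0 -0.59; 0.78 0.3 0.13 0 0 -0.59; 0.76 0.34 0.13 0 0 -0.59; 0.74 0.38 0.13 0 0 -0.59"}}

```text
time_s: 1.43
eef_pos: [0.5808, -0.1943, 0.1474]
eef_rot: [-0.0, 0.808, 0.589, -0.0]
wrist_force: [-0.0, 0.4, -0.2]
opening: 0.998
grasp_force: 0.0
```

```bash
python3 -c "
from h import *
o=pose();plan(o,[.581,-.1955,.069],VY+90,5)"
```

```text
t 1.43 pos [ 580.8 -194.3  147.4] yaw 72.24 tilt [-0.0007  0.0004] F [-0.   0.4 -0.2] T [-0.   -0.04 -0.02] open 0.998 grip 0.0
turn deg [-0.  -0.   0.4] shift mm [  0.2  -1.2 -78.4]
-0.01 0.0 0.39 0.0 0.0 0.02; -0.01 0.0 0.39 0.0 0.0 0.02; -0.01 0.0 0.39 0.0 0.0 0.02; -0.01 0.0 0.39 0.0 0.0 0.02; -0.01 0.0 0.39 0.0 0.0 0.02;
```

Call:
{"api": "carry_out", "payload": {"plan": "0 0 0.39 0 0 0.02; 0 0 0.39 0 0 0.02; 0 0 0.39 0 0 0.02; 0 0 0.39 0 0 0.02; 0 0 0.39 0 0 0; 0 0 0 0 0 0; 0 0 0 0 0 0; 0 0 0 0 0 0"}}

```text
time_s: 2.1
eef_pos: [0.5803, -0.196, 0.0707]
eef_rot: [0.0, 0.811, 0.585, 0.0]
wrist_force: [0.2, -0.3, 0.6]
opening: 1.003
grasp_force: 0.0
```

Call:
{"api": "carry_out", "payload": {"plan": "0 0 0 0 0 0; 0 0 0 0 0 0; 0 0 0 0 0 0; 0 0 0 0 0 0; 0 0 0 0 0 0; 0 0 0 0 0 0; 0 0 0 0 0 0; 0 0 0 0 0 0", "claw": 1}}

```text
time_s: 2.77
eef_pos: [0.5814, -0.1963, 0.0707]
eef_rot: [0.001, 0.811, 0.585, 0.001]
wrist_force: [4.6, -1.4, -1.3]
opening: 0.128
grasp_force: 63.9
```

```bash
python3 -c "
from h import *
o=pose()"
```

```text
t 2.77 pos [ 581.4 -196.3   70.7] yaw 71.61 tilt [ 0.003  -0.0012] F [ 4.6 -1.4 -1.3] T [-0.05 -0.46  0.15] open 0.128 grip 63.9
```

Call:
{"api": "carry_out", "payload": {"plan": "0 0.15 0 0 0 0; 0 0.18 0 0 0 0; 0 0.18 0 0 0 0; 0 0.18 0 0 0 0; 0 0.18 0 0 0 0; 0 0.18 0 0 0 0; 0 0.06 0 0 0 0; 0 0 0 0 0 0"}}

```text
time_s: 3.43
eef_pos: [0.6226, -0.2099, 0.0706]
eef_rot: [0.0, 0.811, 0.585, 0.0]
wrist_force: [0.1, 1.6, 4.0]
opening: 0.128
grasp_force: 64.8
```

```bash
python3 -c "
from h import *
o=pose();print(np.hypot(*(o['eef_pos'][:2]-[.5814,-.1963])))"
```

```text
t 3.43 pos [ 622.6 -209.9   70.6] yaw 71.63 tilt [ 0. -0.] F [0.1 1.6 4. ] T [0.19 0.34 0.12] open 0.128 grip 64.8
0.043360137598822936
```

Moved 43 mm, so I ease it on until the end stop pushes back.

Call:
{"api": "carry_out", "payload": {"plan": "0 0.04 0 0 0 0; 0 0.04 0 0 0 0; 0 0.03 0 0 0 0; 0 0 0 0 0 0; 0 0 0 0 0 0; 0 0 0 0 0 0; 0 0 0 0 0 0; 0 0 0 0 0 0"}}

```text
time_s: 4.1
eef_pos: [0.6242, -0.2104, 0.0706]
eef_rot: [-0.002, 0.811, 0.585, -0.001]
wrist_force: [-11.4, 3.2, 11.6]
opening: 0.129
grasp_force: 65.9
```

```bash
python3 -c "
from h import *
o=pose();print(np.hypot(*(o['eef_pos'][:2]-[.5814,-.1963])))"
```

```text
t 4.1 pos [ 624.2 -210.4   70.6] yaw 71.63 tilt [-0.0048  0.0016] F [-11.4   3.2  11.6] T [0.57 1.72 0.09] open 0.129 grip 65.9
0.04505397182911543
```

The stop has been reached: 45 mm of travel and 12 N of push-back. I release and lift.

Call:
{"api": "carry_out", "payload": {"plan": "0 0 0 0 0 0; 0 0 0 0 0 0; 0 0 0 0 0 0; 0 0 0 0 0 0; 0 0 0 0 0 0; 0 0 0 0 0 0; 0 0 0 0 0 0; 0 0 0 0 0 0", "claw": -1}}

```text
time_s: 4.77
eef_pos: [0.6263, -0.2112, 0.07]
eef_rot: [0.0, 0.811, 0.585, 0.0]
wrist_force: [0.6, -0.4, -0.6]
opening: 0.999
grasp_force: 0.0
```

Call:
{"api": "carry_out", "payload": {"plan": "0 0 -0.4 0 0 0; 0 0 -0.8 0 0 0; 0 0 -0.9 0 0 0; 0 0 -0.5 0 0 0; 0 0 0 0 0 0; 0 0 0 0 0 0; 0 0 0 0 0 0; 0 0 0 0 0 0"}}

```text
time_s: 5.43
eef_pos: [0.6253, -0.2106, 0.1722]
eef_rot: [-0.001, 0.811, 0.585, -0.001]
wrist_force: [-0.3, -0.0, -0.3]
opening: 0.998
grasp_force: 0.0
```

```bash
python3 - <<'E'
from h import *
o=pose();plan(o,[.508,-.1245,.16],VY,16)
from bench import ctrl
c=ctrl.camera("top");cv2.imwrite("pics/t1.png",cv2.resize(c["pixels"][130:235,260:350,::-1],None,fx=5,fy=5,interpolation=cv2.INTER_CUBIC))
E
```

```text
t 5.43 pos [ 625.3 -210.6  172.2] yaw 71.61 tilt [-0.0028  0.0016] F [-0.3 -0.  -0.3] T [0.03 0.03 0.01] open 0.998 grip 0.0
turn deg [-0.2  0.1 89.8] shift mm [-117.3   86.1  -12.2]
0.07 -0.22 0.02 0.0 0.0 0.98; 0.05 -0.22 0.02 0.0 0.0 0.98; 0.03 -0.23 0.02 0.0 0.0 0.98; 0.0 -0.23 0.02 0.0 0.0 0.98; -0.02 -0.23 0.02 0.0 0.0 0.98; -0.04 -0.22 0.02 0.0 0.0 0.98; -0.06 -0.22 0.02 0.0 0.0 0.98; -0.08 -0.21 0.02 0.0 0.0 0.98; 
-0.1 -0.2 0.02 0.0 0.0 0.98; -0.12 -0.19 0.02 0.0 0.0 0.98; -0.14 -0.18 0.02 0.0 0.0 0.98; -0.16 -0.16 0.02 0.0 0.0 0.98; -0.17 -0.15 0.02 0.0 0.0 0.98; -0.19 -0.13 0.02 0.0 0.0 0.98; -0.2 -0.11 0.02 0.0 0.0 0.98; -0.21 -0.09 0.02 0.0 0.0 0.98;
```

View pics/t1.png

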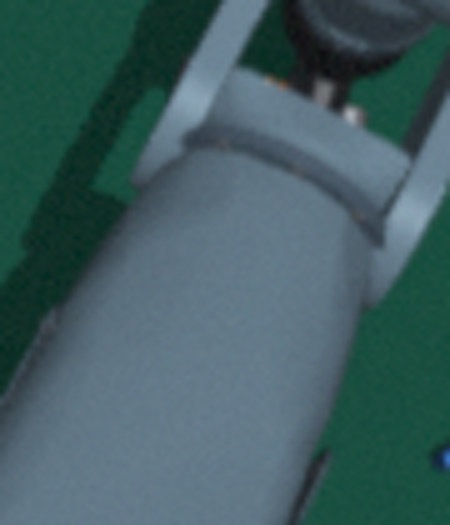

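The top view only shows the arm covering the vise. The travel and the stop force already confirm the jaw is open, so I go on to the square.

Call:
{"api": "carry_out", "payload": {"plan": "0.07 -0.22 0.02 0 0 0.98; 0.05 -0.22 0.02 0 0 0.98; 0.03 -0.23 0.02 0 0 0.98; 0 -0.23 0.02 0 0 0.98; -0.02 -0.23 0.02 0 0 0.98; -0.04 -0.22 0.02 0 0 0.98; -0.06 -0.22 0.02 0 0 0.98; -0.08 -0.21 0.02 0 0 0.98", "claw": -0.2}}

```text
time_s: 6.15
eef_pos: [0.5664, -0.1673, 0.1662]
eef_rot: [-0.001, 0.974, 0.228, -0.001]
wrist_force: [-0.3, 0.1, 0.6]
opening: 0.598
grasp_force: 0.0
```

Call:
{"api": "carry_out", "payload": {"plan": "-0.1 -0.2 0.02 0 0 0.98; -0.12 -0.19 0.02 0 0 0.98; -0.14 -0.18 0.02 0 0 0.98; -0.16 -0.16 0.02 0 0 0.98; -0.17 -0.15 0.02 0 0 0.98; -0.19 -0.13 0.02 0 0 0.98; -0.2 -0.11 0.02 0 0 0.98; -0.21 -0.09 0.02 0 0 0.98"}}

```text
time_s: 6.82
eef_pos: [0.5078, -0.1244, 0.16]
eef_rot: [-0.0, 0.987, -0.161, -0.001]
wrist_force: [-0.1, 0.5, 0.7]
opening: 0.6
grasp_force: 0.0
```

```bash
python3 - <<'E'
from h import *
from bench import ctrl
c=ctrl.camera("scene")
o=pose();plan(o,[.508,-.1245,.051],VY,6)
cv2.imwrite("pics/s1.png",cv2.resize(c["pixels"][120:290,150:370,::-1],None,fx=3.5,fy=3.5,interpolation=cv2.INTER_CUBIC))
E
```

```text
t 6.87 pos [ 506.5 -123.2  159.5] yaw -18.81 tilt [-0.0039  0.0021] F [ 0.2  1.1 -1.4] T [ 0.03 -0.    0.04] open 0.603 grip 0.0
turn deg [-0.   0.2 -0.6] shift mm [   1.5   -1.3 -108.5]
0.01 0.0 0.45 0.0 0.01 -0.02; 0.01 0.0 0.45 0.0 0.01 -0.02; 0.01 0.0 0.45 0.0 0.01 -0.02; 0.01 0.0 0.45 0.0 0.01 -0.02; 0.01 0.0 0.45 0.0 0.01 -0.02; 0.01 0.0 0.45 0.0 0.01 -0.02;
```

View pics/s1.png

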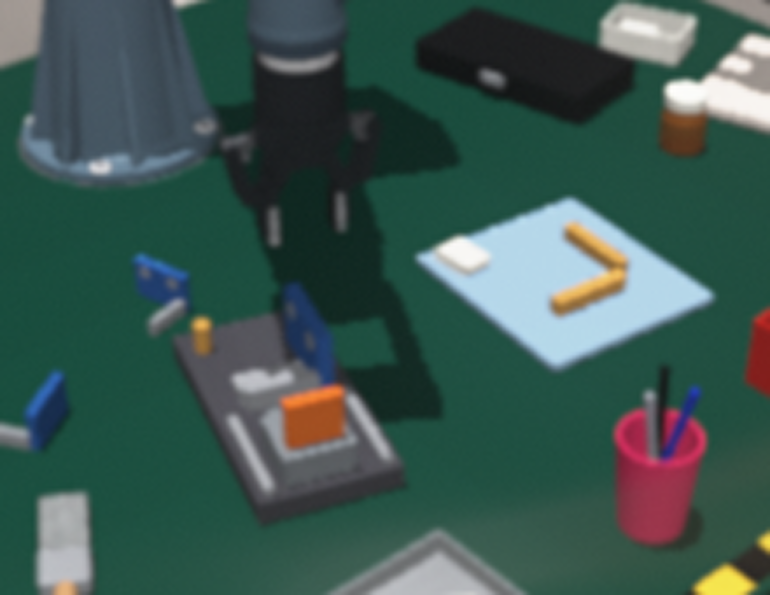

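The crop shows the handle at (315,415), moved well out, so the jaw is open. The stock at (310,330) still stands in place and the fingers are above it at (305,225). I go down and grip.

Call:
{"api": "carry_out", "payload": {"plan": "0.01 0 0.45 0 0 -0.02; 0.01 0 0.45 0 0 -0.02; 0.01 0 0.45 0 0 -0.02; 0.01 0 0.45 0 0 0; 0.01 0 0.45 0 0 0; 0.01 0 0.43 0 0 0; 0 0 0 0 0 0; 0 0 0 0 0 0"}}

```text
time_s: 7.53
eef_pos: [0.51, -0.1252, 0.0527]
eef_rot: [-0.001, 0.988, -0.155, -0.002]
wrist_force: [-0.7, -1.2, 0.6]
opening: 0.594
grasp_force: 0.0
```

Call:
{"api": "carry_out", "payload": {"plan": "0 0 0 0 0 0; 0 0 0 0 0 0; 0 0 0 0 0 0; 0 0 0 0 0 0; 0 0 0 0 0 0; 0 0 0 0 0 0; 0 0 0 0 0 0; 0 0 0 0 0 0", "claw": 1}}

```text
time_s: 8.2
eef_pos: [0.5121, -0.1262, 0.0554]
eef_rot: [0.0, 0.988, -0.155, 0.001]
wrist_force: [-1.3, -0.5, 7.1]
opening: 0.151
grasp_force: 59.6
```

```bash
python3 - <<'E'
from h import *
o=pose()
E
```

```text
t 8.2 pos [ 512.1 -126.2   55.4] yaw -17.88 tilt [ 0.002  -0.0012] F [-1.3 -0.5  7.1] T [-0.05  0.16 -0.  ] open 0.151 grip 59.6
```

Call:
{"api": "carry_out", "payload": {"plan": "0 0 -0.1 0 0 0; 0 0 -0.2 0 0 0; 0 0 -0.3 0 0 0; 0 0 -0.4 0 0 0; 0 0 -0.5 0 0 0; 0 0 -0.5 0 0 0; 0 0 -0.4 0 0 0; 0 0 0 0 0 0"}}

```text
time_s: 8.87
eef_pos: [0.5128, -0.1263, 0.1536]
eef_rot: [0.001, 0.988, -0.155, 0.002]
wrist_force: [0.3, -0.0, -2.6]
opening: 0.155
grasp_force: 59.3
```

```bash
python3 - <<'E'
from h import *
from bench import ctrl
o=pose()
import json
c=ctrl.camera("scene");t=ctrl.camera("top")
cv2.imwrite("pics/s2.png",cv2.resize(c["pixels"][100:270,150:370,::-1],None,fx=3.5,fy=3.5,interpolation=cv2.INTER_CUBIC))
E
```

```text
t 8.87 pos [ 512.8 -126.3  153.6] yaw -17.87 tilt [ 0.0046 -0.0022] F [ 0.3 -0.  -2.6] T [ 0.03 -0.03 -0.04] open 0.155 grip 59.3
```

View pics/s2.png

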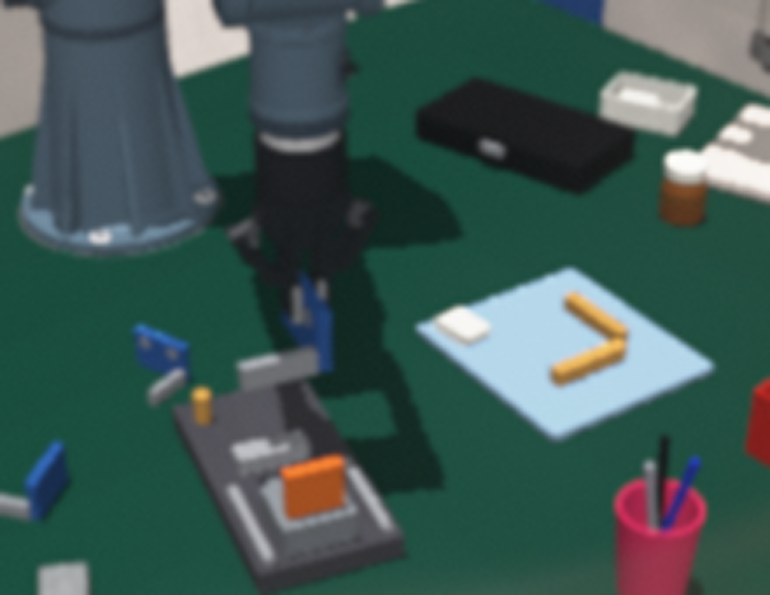

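The square hangs level in the grip at (315,325), the jaw has stayed open, and the pin and chips are untouched. I carry it to 12 mm short of the corner.

```bash
python3 - <<'E'
from h import *
o=pose();plan(o,[.532,.188,.12],CY,16)
E
```

```text
t 8.97 pos [ 511.  -125.5  150.1] yaw -17.88 tilt [ 0.0002 -0.    ] F [ 0.2  0.2 -2.8] T [ 0.06  0.01 -0.02] open 0.155 grip 59.2
turn deg [ -0.   -0.  -11.2] shift mm [ 21.  313.5 -30.1]
-0.12 -0.48 0.05 0.0 0.0 -0.12; -0.11 -0.48 0.05 0.0 0.0 -0.12; -0.11 -0.48 0.05 0.0 0.0 -0.12; -0.1 -0.48 0.05 0.0 0.0 -0.12; -0.1 -0.48 0.05 0.0 0.0 -0.12; -0.09 -0.48 0.05 0.0 0.0 -0.12; -0.08 -0.48 0.05 0.0 0.0 -0.12; -0.08 -0.48 0.05 0.0 0.0 -0.12; 
-0.07 -0.49 0.05 0.0 0.0 -0.12; -0.07 -0.49 0.05 0.0 0.0 -0.12; -0.06 -0.49 0.05 0.0 0.0 -0.12; -0.05 -0.49 0.05 0.0 0.0 -0.12; -0.05 -0.49 0.05 0.0 0.0 -0.12; -0.04 -0.49 0.05 0.0 0.0 -0.12; -0.04 -0.49 0.05 0.0 0.0 -0.12; -0.03 -0.49 0.05 0.0 0.0 -0.12;
```

Call:
{"api": "carry_out", "payload": {"plan": "-0.06 -0.24 0 0 0 -0.12; -0.11 -0.48 0.05 0 0 -0.12; -0.11 -0.48 0.05 0 0 -0.12; -0.1 -0.48 0.05 0 0 -0.12; -0.1 -0.48 0.05 0 0 -0.12; -0.09 -0.48 0.05 0 0 -0.12; -0.08 -0.48 0.05 0 0 -0.12; -0.08 -0.48 0.05 0 0 -0.12"}}

```text
time_s: 9.63
eef_pos: [0.5195, 0.0228, 0.1341]
eef_rot: [-0.0, 0.994, -0.107, -0.002]
wrist_force: [0.5, -0.2, -3.1]
opening: 0.157
grasp_force: 59.1
```

Call:
{"api": "carry_out", "payload": {"plan": "-0.07 -0.49 0.05 0 0 -0.12; -0.07 -0.49 0.05 0 0 -0.12; -0.06 -0.49 0.05 0 0 -0.12; -0.05 -0.49 0.05 0 0 -0.12; -0.05 -0.49 0.05 0 0 -0.12; -0.04 -0.49 0.05 0 0 -0.12; -0.04 -0.49 0.05 0 0 -0.12; -0.03 -0.4 0.05 0 0 -0.12"}}

```text
time_s: 10.3
eef_pos: [0.5298, 0.1766, 0.118]
eef_rot: [0.0, 0.998, -0.059, -0.002]
wrist_force: [0.3, -0.1, -3.6]
opening: 0.156
grasp_force: 59.1
```

Call:
{"api": "carry_out", "payload": {"plan": "0 -0.2 0 0 0 0; 0 -0.1 0 0 0 0; 0 0 0 0 0 0; 0 0 0 0 0 0; 0 0 0 0 0 0; 0 0 0 0 0 0; 0 0 0 0 0 0; 0 0 0 0 0 0"}}

```text
time_s: 10.97
eef_pos: [0.5332, 0.1861, 0.1202]
eef_rot: [-0.0, 0.998, -0.061, 0.0]
wrist_force: [1.1, -0.1, -2.2]
opening: 0.156
grasp_force: 59.1
```

```bash
python3 - <<'E'
from h import *
from bench import ctrl
o=pose();plan(o,[.532,.188,.046],CY,7)
c=ctrl.camera("scene");t=ctrl.camera("top")
R=Ro.from_euler("z",CY,degrees=True).as_matrix()
for n,k in(("top",t),("scene",c)):
    m=masks(k)
    for q in blobs(m["brass"],(160,130,360,230),10)[:3]:
        W=toworld(k,q.reshape(-1,2),.028)[:,:2]*1000;print(n,cv2.boundingRect(q),cv2.minAreaRect(W.astype(np.float32)))
a=cv2.resize(t["pixels"][130:220,160:250,::-1],(400,400),interpolation=cv2.INTER_CUBIC)
b=cv2.resize(c["pixels"][130:240,260:370,::-1],(400,400),interpolation=cv2.INTER_CUBIC)
cv2.imwrite("pics/p3.png",np.hstack([a,b]))
E
```

```text
t 10.97 pos [533.2 186.1 120.2] yaw -6.94 tilt [ 0.0002 -0.    ] F [ 1.1 -0.1 -2.2] T [0.06 0.01 0.02] open 0.156 grip 59.1
turn deg [-0.  -0.  -0.2] shift mm [ -1.2   1.9 -74.2]
-0.01 -0.01 0.27 0.0 0.0 -0.01; -0.01 -0.01 0.27 0.0 0.0 -0.01; -0.01 -0.01 0.27 0.0 0.0 -0.01; -0.01 -0.01 0.27 0.0 0.0 -0.01; -0.01 -0.01 0.27 0.0 0.0 -0.01; -0.01 -0.01 0.27 0.0 0.0 -0.01; -0.01 -0.01 0.27 0.0 0.0 -0.01; 
top (311, 145, 15, 8) ((639.9662475585938, -221.48739624023438), (50.810325622558594, 14.184589385986328), 72.47573852539062)
top (205, 163, 14, 4) ((589.545166015625, 135.57955932617188), (44.418704986572266, 7.170777797698975), 81.24264526367188)
top (308, 209, 5, 5) ((429.920654296875, -189.70599365234375), (13.26050090789795, 13.304828643798828), 88.55794525146484)
scene (308, 195, 20, 14) ((597.596923828125, 154.57907104492188), (101.16751098632812, 29.06951332092285), 86.64249420166016)
scene (205, 211, 5, 9) ((412.3114318847656, -173.33599853515625), (13.010915756225586, 44.57305145263672), 54.551231384277344)
scene (312, 184, 7, 4) ((516.628662109375, 218.24917602539062), (21.256183624267578, 19.726375579833984), 49.28823471069336)
```

View pics/p3.png

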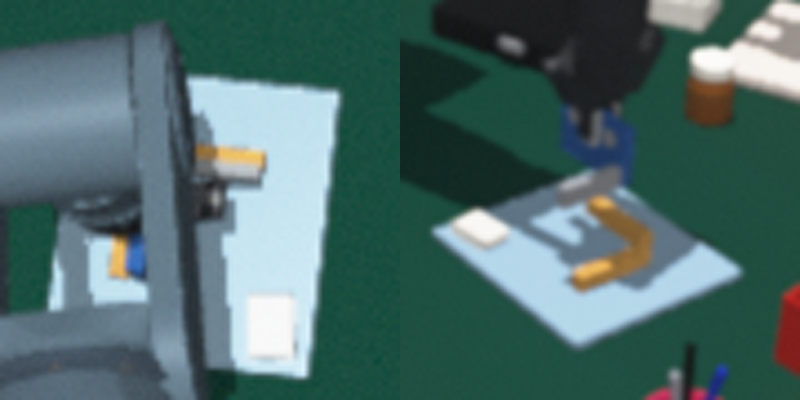

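Left (top view): the arm covers most of the stage. The blade at (235,172) lies just inside fence_x and the stock at (135,260) just inside fence_y. Right (scene view): the square hovers over its place, clear of the chips. I lower it.

Call:
{"api": "carry_out", "payload": {"plan": "0 0 0.2 0 0 0; 0 0 0.35 0 0 0; 0 0 0.35 0 0 0; 0 0 0.35 0 0 0; 0 0 0.35 0 0 0; 0 0 0.2 0 0 0; 0 0 0 0 0 0; 0 0 0 0 0 0"}}

```text
time_s: 11.73
eef_pos: [0.5328, 0.1866, 0.0476]
eef_rot: [0.0, 0.998, -0.06, -0.001]
wrist_force: [0.4, -0.5, -3.5]
opening: 0.153
grasp_force: 59.0
```

Call:
{"api": "carry_out", "payload": {"plan": "0 0 0.03 0 0 0; 0 0 0.03 0 0 0; 0 0 0.03 0 0 0; 0 0 0 0 0 0; 0 0 0 0 0 0; 0 0 0 0 0 0; 0 0 0 0 0 0; 0 0 0 0 0 0"}}

```text
time_s: 12.4
eef_pos: [0.5332, 0.1866, 0.0446]
eef_rot: [-0.0, 0.998, -0.06, 0.0]
wrist_force: [-0.7, -0.3, -3.1]
opening: 0.156
grasp_force: 59.0
```

```bash
python3 -c "
from h import *
pose()"
```

```text
t 12.4 pos [533.2 186.6  44.6] yaw -6.89 tilt [0.0002 0.    ] F [-0.7 -0.3 -3.1] T [0.03 0.02 0.02] open 0.156 grip 59.0
```

Still free: the −3 N is just the square's weight. I lower it further.

Call:
{"api": "carry_out", "payload": {"plan": "0 0 0.03 0 0 0; 0 0 0.03 0 0 0; 0 0 0.03 0 0 0; 0 0 0 0 0 0; 0 0 0 0 0 0; 0 0 0 0 0 0; 0 0 0 0 0 0; 0 0 0 0 0 0"}}

```text
time_s: 13.07
eef_pos: [0.5331, 0.1866, 0.0409]
eef_rot: [-0.0, 0.998, -0.06, -0.0]
wrist_force: [-0.1, 0.4, -2.4]
opening: 0.152
grasp_force: 59.2
```

Call:
{"api": "carry_out", "payload": {"plan": "0 0 0.02 0 0 0; 0 0 0.02 0 0 0; 0 0 0 0 0 0; 0 0 0 0 0 0; 0 0 0 0 0 0; 0 0 0 0 0 0; 0 0 0 0 0 0; 0 0 0 0 0 0"}}

```text
time_s: 13.73
eef_pos: [0.5339, 0.1868, 0.0404]
eef_rot: [-0.0, 0.998, -0.06, 0.001]
wrist_force: [-1.9, -0.1, 5.7]
opening: 0.154
grasp_force: 60.2
```

```bash
python3 -c "
from h import *
pose()"
```

```text
t 13.73 pos [533.9 186.8  40.4] yaw -6.88 tilt [0.0016 0.0002] F [-1.9 -0.1  5.7] T [ 0.01  0.34 -0.01] open 0.154 grip 60.2
```

The square is on the plate, with about 9 N of load at the expected height. Now I slide it to fence_y.

Call:
{"api": "carry_out", "payload": {"plan": "0 -0.05 0 0 0 0; 0 -0.05 0 0 0 0; 0 -0.05 0 0 0 0; 0 -0.05 0 0 0 0; 0 -0.03 0 0 0 0; 0 0 0 0 0 0; 0 0 0 0 0 0; 0 0 0 0 0 0"}}

```text
time_s: 14.4
eef_pos: [0.5356, 0.1959, 0.0404]
eef_rot: [-0.0, 0.998, -0.06, 0.001]
wrist_force: [-0.1, -1.3, 5.5]
opening: 0.155
grasp_force: 60.4
```

```bash
python3 -c "
from h import *
pose()"
```

```text
t 14.4 pos [535.6 195.9  40.4] yaw -6.88 tilt [0.0027 0.0002] F [-0.1 -1.3  5.5] T [-0.19  0.02  0.07] open 0.155 grip 60.4
```

Call:
{"api": "carry_out", "payload": {"plan": "0 -0.03 0 0 0 0; 0 -0.03 0 0 0 0; 0 0 0 0 0 0; 0 0 0 0 0 0; 0 0 0 0 0 0; 0 0 0 0 0 0; 0 0 0 0 0 0; 0 0 0 0 0 0"}}

```text
time_s: 15.07
eef_pos: [0.5359, 0.1982, 0.0404]
eef_rot: [-0.0, 0.998, -0.06, 0.001]
wrist_force: [0.6, -1.2, 5.6]
opening: 0.155
grasp_force: 60.4
```

```bash
python3 -c "
from h import *
pose()"
```

```text
t 15.07 pos [535.9 198.2  40.4] yaw -6.88 tilt [0.0028 0.0001] F [ 0.6 -1.2  5.6] T [-0.27 -0.02  0.02] open 0.155 grip 60.4
```

Call:
{"api": "carry_out", "payload": {"plan": "0 -0.03 0 0 0 0; 0 -0.03 0 0 0 0; 0 0 0 0 0 0; 0 0 0 0 0 0; 0 0 0 0 0 0; 0 0 0 0 0 0; 0 0 0 0 0 0; 0 0 0 0 0 0"}}

```text
time_s: 15.73
eef_pos: [0.5362, 0.2006, 0.0404]
eef_rot: [-0.0, 0.998, -0.06, 0.001]
wrist_force: [0.5, -2.1, 5.8]
opening: 0.154
grasp_force: 60.4
```

```bash
python3 -c "
from h import *
pose()"
```

```text
t 15.73 pos [536.2 200.6  40.4] yaw -6.89 tilt [0.0028 0.0001] F [ 0.5 -2.1  5.8] T [-0.33  0.02  0.02] open 0.154 grip 60.4
```

Call:
{"api": "carry_out", "payload": {"plan": "0 -0.02 0 0 0 0; 0 -0.02 0 0 0 0; 0 0 0 0 0 0; 0 0 0 0 0 0; 0 0 0 0 0 0; 0 0 0 0 0 0; 0 0 0 0 0 0; 0 0 0 0 0 0"}}

```text
time_s: 16.4
eef_pos: [0.5363, 0.2019, 0.0404]
eef_rot: [0.0, 0.998, -0.06, 0.001]
wrist_force: [0.3, -3.2, 6.3]
opening: 0.154
grasp_force: 60.5
```

```bash
python3 -c "
from h import *
pose()"
```

```text
t 16.4 pos [536.3 201.9  40.4] yaw -6.87 tilt [ 0.0026 -0.0005] F [ 0.3 -3.2  6.3] T [-0.43  0.03  0.09] open 0.154 grip 60.5
```

Contact with fence_y is starting (Fy −3.2 N). Next I slide along +x.

Call:
{"api": "carry_out", "payload": {"plan": "0.03 0 0 0 0 0; 0.04 0 0 0 0 0; 0.04 0 0 0 0 0; 0.04 0 0 0 0 0; 0.02 0 0 0 0 0; 0 0 0 0 0 0; 0 0 0 0 0 0; 0 0 0 0 0 0"}}

```text
time_s: 17.07
eef_pos: [0.5421, 0.2012, 0.0404]
eef_rot: [0.0, 0.998, -0.06, 0.0]
wrist_force: [-4.1, -1.9, 9.6]
opening: 0.158
grasp_force: 60.9
```

```bash
python3 -c "
from h import *
pose()"
```

```text
t 17.07 pos [542.1 201.2  40.4] yaw -6.85 tilt [ 0.0007 -0.0006] F [-4.1 -1.9  9.6] T [-0.52  0.6   0.09] open 0.158 grip 60.9
```

Call:
{"api": "carry_out", "payload": {"plan": "0.03 0 -0.01 0 0 0; 0.03 0 0 0 0 0; 0 0 0 0 0 0; 0 0 0 0 0 0; 0 0 0 0 0 0; 0 0 0 0 0 0; 0 0 0 0 0 0; 0 0 0 0 0 0"}}

```text
time_s: 17.73
eef_pos: [0.5444, 0.2009, 0.0404]
eef_rot: [0.0, 0.998, -0.06, 0.0]
wrist_force: [-2.4, -2.0, 6.2]
opening: 0.155
grasp_force: 60.5
```

```bash
python3 -c "
from h import *
pose()"
```

```text
t 17.73 pos [544.4 200.9  40.4] yaw -6.86 tilt [ 0.0004 -0.0005] F [-2.4 -2.   6.2] T [-0.4   0.4   0.11] open 0.155 grip 60.5
```

Not yet on fence_x; I go on.

Call:
{"api": "carry_out", "payload": {"plan": "0.03 0 0 0 0 0; 0.03 0 0 0 0 0; 0.02 0 0 0 0 0; 0 0 0 0 0 0; 0 0 0 0 0 0; 0 0 0 0 0 0; 0 0 0 0 0 0; 0 0 0 0 0 0"}}

```text
time_s: 18.4
eef_pos: [0.5445, 0.2009, 0.0405]
eef_rot: [0.001, 0.998, -0.06, -0.003]
wrist_force: [-14.6, -1.6, 17.7]
opening: 0.154
grasp_force: 62.4
```

```bash
python3 -c "
from h import *
pose()"
```

```text
t 18.4 pos [544.5 200.9  40.5] yaw -6.83 tilt [-0.0059 -0.0007] F [-14.6  -1.6  17.7] T [-0.4   2.13  0.07] open 0.154 grip 62.4
```

fence_x is met: x stopped at 544.5 mm with 15 N. Now I press along y.

Call:
{"api": "carry_out", "payload": {"plan": "0 -0.03 -0.01 0 0 0; 0 -0.03 0 0 0 0; 0 0 0 0 0 0; 0 0 0 0 0 0; 0 0 0 0 0 0; 0 0 0 0 0 0; 0 0 0 0 0 0; 0 0 0 0 0 0"}}

```text
time_s: 19.07
eef_pos: [0.5446, 0.2012, 0.0405]
eef_rot: [0.002, 0.998, -0.059, -0.003]
wrist_force: [-15.3, -10.2, 19.0]
opening: 0.152
grasp_force: 62.3
```

```bash
python3 -c "
from h import *
pose()"
```

```text
t 19.07 pos [544.6 201.2  40.5] yaw -6.8 tilt [-0.0071 -0.0042] F [-15.3 -10.2  19. ] T [-2.01  2.18  0.15] open 0.152 grip 62.3
```

Both fences now carry load. I take out the slight lean, add a little turn that seats the blade, and press harder.

Call:
{"api": "carry_out", "payload": {"plan": "0 -0.03 0 0.03 0.05 -0.03; 0.02 -0.03 0 0.03 0.05 -0.03; 0 0 0 0 0 0; 0 0 0 0 0 0; 0 0 0 0 0 0; 0 0 0 0 0 0; 0 0 0 0 0 0; 0 0 0 0 0 0"}}

```text
time_s: 19.73
eef_pos: [0.5446, 0.2015, 0.0404]
eef_rot: [0.001, 0.998, -0.056, 0.0]
wrist_force: [-19.3, -18.8, 23.0]
opening: 0.149
grasp_force: 63.1
```

```bash
python3 -c "
from h import *
pose()"
```

```text
t 19.73 pos [544.6 201.5  40.4] yaw -6.47 tilt [ 0.0004 -0.0027] F [-19.3 -18.8  23. ] T [-3.62  3.11 -0.13] open 0.149 grip 63.1
```

Call:
{"api": "carry_out", "payload": {"plan": "0 0 -0.01 0.03 0 -0.03; 0 0 0 0 0 -0.02; 0 0 0 0 0 0; 0 0 0 0 0 0; 0 0 0 0 0 0; 0 0 0 0 0 0; 0 0 0 0 0 0; 0 0 0 0 0 0"}}

```text
time_s: 20.4
eef_pos: [0.5445, 0.2015, 0.0404]
eef_rot: [-0.0, 0.999, -0.054, 0.0]
wrist_force: [-17.6, -18.4, 21.4]
opening: 0.155
grasp_force: 62.8
```

```bash
python3 -c "
from h import *
pose()"
```

```text
t 20.4 pos [544.5 201.5  40.4] yaw -6.21 tilt [0.0006 0.0005] F [-17.6 -18.4  21.4] T [-3.5   2.91 -0.32] open 0.155 grip 62.8
```

Both forces are about 18 N. The yaw moment of −0.3 N m lies well inside the flush range of −1.9 to +0.9. I take a last look before handing in.

```bash
python3 - <<'E'
from h import *
from bench import ctrl
c=ctrl.camera("scene");t=ctrl.camera("top");pose()
a=cv2.resize(t["pixels"][130:230,160:260,::-1],(400,400),interpolation=cv2.INTER_CUBIC)
b=cv2.resize(c["pixels"][130:290,200:360,::-1],(400,400),interpolation=cv2.INTER_CUBIC)
cv2.imwrite("pics/p4.png",np.hstack([a,b]))
E
```

```text
t 20.5 pos [544.5 201.4  40.4] yaw -6.22 tilt [0.0006 0.0005] F [-18.1 -17.9  21.2] T [-3.48  2.93 -0.28] open 0.152 grip 62.8
```

View pics/p4.png

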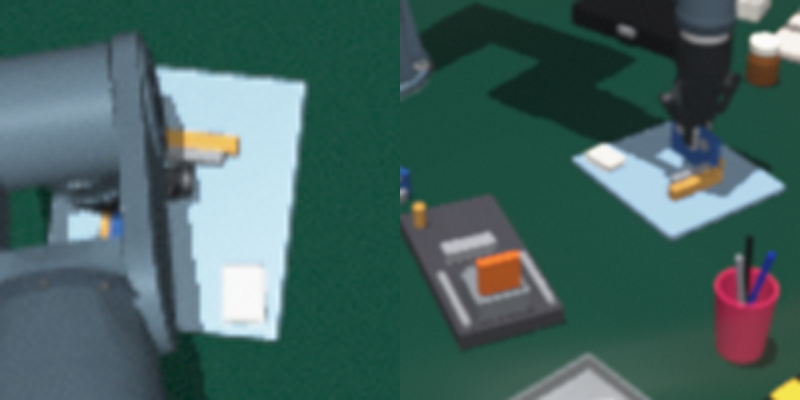

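The blade lies against fence_x at (205,150) and the stock against fence_y at (112,225). The jaw is open and the chips and pin are undisturbed, so I hand in.

```bash
python3 -c "
from bench import ctrl
print(ctrl.hand_in())"
```

```text
the job is handed in; nothing more can be done
None
```

The job is handed in (no verdict came back): jaw fully open, and the square still gripped and pressed about 18 N into each brass fence; its flushness is judged from forces, since the cameras are too coarse to show it.

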